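Fit a quarter-turn filter cartridge to the rinse pump and hold it locked

ROBOT

A 6-joint arm with a two-finger parallel gripper is mounted at the origin on the work surface. World frame = base frame: x ahead of the robot, y to its left, z up, the work surface at z = 0. Lengths are in m, angles in degrees, forces in N, time in s.
With the tool pointing down it reaches from about 0.35 to 0.875 m from the base axis. Payload 4.2 kg.
Tool frame: the origin (TCP) lies on the centre line of the jaws, within the pads' length; the fingertips stand 14 mm ahead of it and the grasp point (between the pads) lies 5 mm behind it (manip.tcp_to_tips is the distance from the TCP to the fingertips, in m); z points along the fingers, y is the direction in which the jaws open and shut (so a half turn about z gives the same grasp; the last joint's range is limited). The gripper opens to 85 mm and grips with 20 to 120 N. Pads are 22 mm wide; open, the fingers measure 114 mm over their backs; the gripper's body (76 mm by 85 mm) begins 54 mm behind the grasp point. The pads swing forward as they close: fully open they stand 13 mm farther back than shut.
Start: joints at [84.202, 22.042, 0.453, 0, -68.411, -14.817], TCP at [0.22, 0.585, 0.245] pointing down, gripper open.
Joint ranges: [-179.83, 179.83], [-69.29, 118.12], [-61.27, 80.66], [-181.25, 117.63], [-171.15, -9.14], [-177.46, 177.46]. Speed limits (degrees/s): [159.86, 159.86, 180, 180, 180, 180].

INTERFACE

Orientations are given as a 3x3 rotation matrix whose columns are the frame's x, y, z axes.
In Python, from bench import monitor, optics, job_done, manip gives the robot as it stands.
- The arm moves only by the tool step_arm, never from a script. Its argument "moves" is a list of rows, each a list of 3 entries, a list of its own where there are three numbers: the shift along the tool's x, y, z in m, then the turn, a rotation vector about the tool's x, y, z in degrees, then the opening, from -1 (shut) to 1 (fully open), so that 0 is half open. A call has 1 to 12 rows; each row is the pose to reach, as a shift and turn from the pose measured when the call began, along the tool's axes at that moment; what a row does not reach only later rows make up. A row lasts 1/8 s, in which the tool goes at most 62.5 mm and 10.7 degrees, less where a joint would pass 70% of its speed; a pose out of reach is approached as far as the arm can. A call with a gripper value outside its range is refused whole. The fingers move at their own pace and stop on an object; "newtons" is the grip in N (left out, the last holds). Time passes only in rows, so rows that repeat a pose let the fingers close. It gives the time, the measured TCP pose, the force and the opening at its end, in the units of the state.
- monitor.get_obs(): the state, without advancing time (a new reading comes with each control period).
- optics.camera(name): name is "side" or "top" or "wrist"; returns the picture (400x640x3 uint8, red, green, blue); there is no depth.
- optics.camera_info(name): a dict with "fx", "fy", "cx", "cy" (pixels), "R" (3x3) and "t" (3): a world point X has camera coordinates R X + t; the wrist camera has in their place "T_tool_cam" (4x4, takes a point from camera to tool coordinates, whose origin is the TCP and whose axes are the flange's). Camera axes: x right, y down, z forward; pixel columns grow to the right and rows downward; lengths in m; the calibration is good to about 2 mm. A picture is of the moment at which its call begins: read the wrist's pose just before it. camera_info takes no time and is no camera call.
- job_done(): hands the job in, once; it reports no verdict.
The state is a dict: "t": time; "joints": joint angles; "qvel": joint speeds; "joint_efforts": joint torques, N m; "ee_pos": TCP position; "ee_rot": TCP orientation; "force": force on the tool from outside, world axes, zero at the start; "moment": the same for the moment, N m; "opening": finger opening in m.
Only numpy, scipy, OpenCV 4.12 (cv2) and the standard library are available. Lean on these libraries where they do the work, as an engineer would, in place of code of your own. Each camera call takes 0.05 s, during which the arm holds its last target.

TASK

Fit the new filter cartridge, the one with the blue head, to the rinse pump: take it out of the black holder, push it down into the socket against the spring, give it a quarter turn clockwise as far as it goes, then ease off so that the spring lifts it up into its lock. Do not let go: finish still gripping the cartridge, locked in the socket, ready for the pressure test. Leave the spent grey-headed cartridge, the tube carrier and the reagent bottle where they are.

Things in the scene. Friction and masses are not known exactly. Their poses are not given: they have to be found in the camera images.
- new_filter: the new filter cartridge, about 0.16 kg, one rigid piece 100 mm tall, origin at the tip of its spigot, z up. White spigot, 30 mm across, 26 mm long, tapered over the lowest 4 mm to 23 mm; white and blue ribbed body, 51 mm across, 26 to 66 mm above the tip; blue head with a grip bar, 66 to 100 mm above the tip. It stands in a well of the holder, the body on the holder's top
- new_filter_grip (a point): centre of the new cartridge's grip bar, 83 mm above the spigot's tip, 17 mm below the bar's top. The bar is 46 mm long along x, 18 mm thick along y (pinch it across these 18 mm from above), z up; a white line runs along its top. Bar and lugs are in line; either way round is the same
- new_filter_lug (a point): one of the two lugs of the new cartridge, at its outer end: on the spigot's x axis, 20 mm from the cartridge's axis, 12 mm above the tip (the other lug is opposite). Each lug is 8 mm wide, 5 mm tall and sticks out 5 mm; its top is 11.5 mm below the body
- spent_filter_grip (a point): the same point (grip bar centre) of the spent cartridge: same shape, but with a grey head and a brown body, standing in the other well of the holder. To be left alone
- holder: fixed black block 100 x 220 x 50 mm (x, y, z), origin at the centre of its underside; two round wells 44 mm across, 34 mm deep, on its y axis 60 mm either side of the middle. The cartridges stand in them, their grip bar centres 107 mm above the bench; which one is in which well varies
- pump_unit: fixed rinse-pump unit: grey housing 160 x 240 x 58 mm (x, y, z), origin at the centre of its underside on the bench; on top the black round filter socket, at x 0, y +45 mm, and a lying motor, its axis at y -65 mm, its top 108 mm above the bench
- socket (a point): centre of the socket's mouth, level with its rim, 90 mm above the bench; axes as the pump unit, z up. Black collar, 62 mm across, round a steel bayonet ring with a 33 mm bore. Insert the cartridge with its bar along the socket's x axis; pushed fully down, its body stands on the rim and its bar's centre is 57 mm above the rim
- keyway (a point): in one of the two keyways for the lugs, at the rim, 18 mm from the socket's axis along its +x (the other at -x); each 11.5 mm wide, open to 22.5 mm from the axis, a white line on the collar beyond it. The lugs pass the 9.5 mm lip, and the cartridge can turn, only while its bar's centre is under 59 mm above the rim; it turns clockwise from above, the other way is blocked
- lock (a point): over one of the two locking notches, at the rim, 18 mm from the socket's axis along its +y (the other at -y), green lines on the collar. Notches are cut 3 mm up into the lip's underside: eased off here (bar along the socket's y), the cartridge is lifted by the spring and locks, bar's centre 62 mm above the rim, 4 degrees of play each way. The turn stops about 5 degrees past a quarter
- valve (a joint): how far the brass spring valve, 18 mm across, in the middle of the socket is pressed down, in m: 0 free (its top 11 mm below the rim), 0.010 with the cartridge locked, 0.015 with it pushed fully down. It pushes up with 5 N at 0 and 0.5 N more per mm (10 N locked, 12.5 N fully down)
- tube_rack: loose black tube carrier 140 x 36 x 45 mm (x, y, z) with one row of capped sample tubes standing to 77 mm, origin at the centre of its underside. To be left alone
- reagent_bottle: loose white bottle with a blue cap, 58 mm across, 140 mm tall, origin at the centre of its underside. To be left alone
Things that resemble listed ones, but are neither listed nor needed, are in the scene too. Of the things shaped like the new_filter, the blue one is meant.

How it is judged (in metres and radians):
On the way, in this order (a step that is already met when the one before it is completed fails the run):
1. the new cartridge is lifted out of the holder in the gripper (height (world z) of new_filter above 0.06 m and contact force between the fingers and new_filter above 1 N), for 0.1 s.
2. it is pushed down in the keyways, past the lip, not yet turned (z of new_filter_grip in the frame of socket below 0.0598 m and horizontal distance between new_filter_grip and socket below 0.006 m and angle between the x axis of new_filter_grip and the x axis of socket, either way round below 0.45 rad).
3. it is turned a quarter turn while pushed down (z of new_filter_grip in the frame of socket below 0.0605 m and horizontal distance between new_filter_grip and socket below 0.006 m and angle between the x axis of new_filter_grip and the y axis of socket, either way round below 0.2 rad).
At the end, for the whole second after the job is handed in: The new cartridge is locked, at rest and still gripped (over 2 N): bar within 13 degrees of the green lines, upright within 4 degrees, within 5 mm of the socket axis, risen into the notches (bar centre 60.5 to 64 mm above the rim), valve pressed 7.5 to 12.5 mm (angle between the x axis of new_filter_grip and the y axis of socket, either way round below 0.23 rad and horizontal distance between new_filter_grip and socket below 0.005 m and z of new_filter_grip in the frame of socket between 0.0605 and 0.064 m and angle between new_filter's own z axis and vertical below 0.07 rad and value of joint valve between 0.0075 and 0.0125 m and contact force between the fingers and new_filter above 2 N and linear speed of new_filter below 0.01 m/s); the arm keeps its last pose, push and grip.
It fails at once if the spent cartridge is disturbed (moved over 15 mm) (distance of spent_filter_grip from where it was at the start of the episode above 0.015 m).
It fails at once if the tube carrier is moved over 20 mm (distance of tube_rack from where it was at the start of the episode above 0.02 m).
It fails at once if the reagent bottle is moved over 20 mm (distance of reagent_bottle from where it was at the start of the episode above 0.02 m).
It also fails if it takes over 48 s, if anything falls off the work surface, if the arm or the gripper's body presses on something with over 40 N, if the wrist force passes 120 N, or if a joint passes its speed limit or range.

## Working session

There is one attempt and no reset: what is moved stays moved. The work goes in short steps, Python scripts to look and compute and a tool call to move; the robot and the scene stay as the last step left them, time stands still between calls to the robot, and variables do not carry over. Pictures are saved under pics/ and viewed, and the job is handed in when it is done.

Besides the shell and the picture viewer there is one more tool, called after "Request:" as name([rows], argument=value, ...), one row to a line, values as JSON. step_arm: Moves the arm, as the interface text tells. Its arguments: {"type":"object","properties":{"moves":{"type":"array"},"newtons":{"type":"number"}},"required":["moves"]}

```bash
ls; mkdir -p pics; python3 - <<'E'
from bench import monitor, optics, manip
import cv2,numpy as np
o=monitor.get_obs();print(o); print([x for x in dir(manip) if x[0]!='_'])
for n in("top","side","wrist"):
    im=optics.camera(n);cv2.imwrite(f"pics/{n}0.png",im[:,:,::-1]);i=optics.camera_info(n);print(n,{k:np.round(v,4).tolist() for k,v in i.items() if not isinstance(v,str)})
E
```

```text
pics
{'t': 0.0, 'joints': array([ 8.42016196e+01,  2.20930523e+01,  3.79736121e-01, -3.00209285e-02,
       -6.84125722e+01, -1.48174553e+01]), 'qvel': array([-0.08117702,  0.0272473 ,  0.01709761, -0.0674094 ,  0.04821719,
        0.09020457]), 'joint_efforts': array([-7.57028993e-04, -3.92291379e+01,  1.88395894e+01,  4.18629214e+00,
       -4.69684484e-03, -1.38226676e-05]), 'ee_pos': array([0.21983387, 0.58446414, 0.24419446]), 'ee_rot': array([[ 9.35894205e-01, -3.52280481e-01, -7.06689652e-04],
       [-3.52281178e-01, -9.35891771e-01, -2.13665326e-03],
       [ 9.13162070e-05,  2.24863486e-03, -9.99997468e-01]]), 'force': array([0.78158108, 0.76404215, 0.19835151]), 'moment': array([0.01292526, 0.03062519, 0.01047858]), 'opening': 0.08556766655858686}
['Unreachable', 'tcp_to_tips']
top {'fx': 474.273, 'fy': 474.273, 'cx': 315.3626, 'cy': 202.1105, 'R': [[0.0086, -1.0, -0.0033], [-0.9941, -0.0082, -0.1085], [0.1084, 0.0042, -0.9941]], 't': [0.0947, 0.5409, 1.2836]}
side {'fx': 458.3932, 'fy': 458.3932, 'cx': 324.8114, 'cy': 195.1788, 'R': [[0.6815, -0.7316, 0.0186], [-0.5118, -0.4947, -0.7023], [0.523, 0.4691, -0.7116]], 't': [-0.3038, 0.3836, 0.7826]}
wrist {'fx': 339.7751, 'fy': 339.7751, 'cx': 326.1595, 'cy': 204.0932, 'T_tool_cam': [[0.0014, -0.9462, -0.3236, 0.0827], [1.0, 0.0016, -0.0004, -0.0014], [0.0009, -0.3236, 0.9462, -0.1293], [0.0, 0.0, 0.0, 1.0]]}
```

View pics/top0.png

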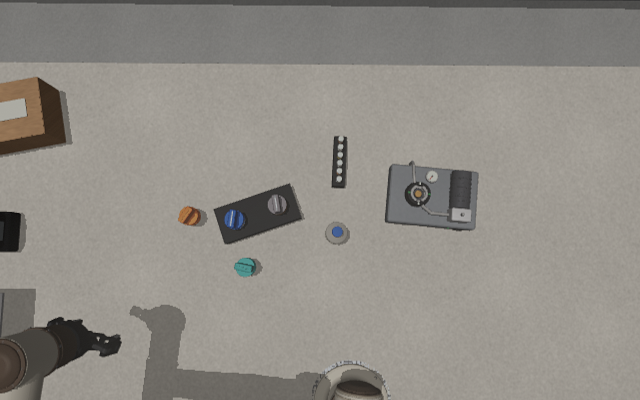

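View pics/side0.png

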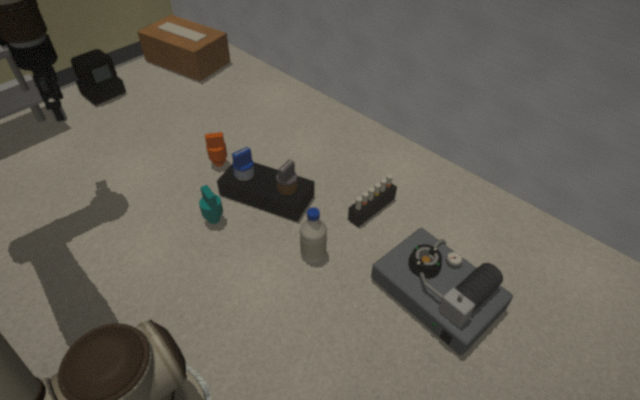

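View pics/wrist0.png

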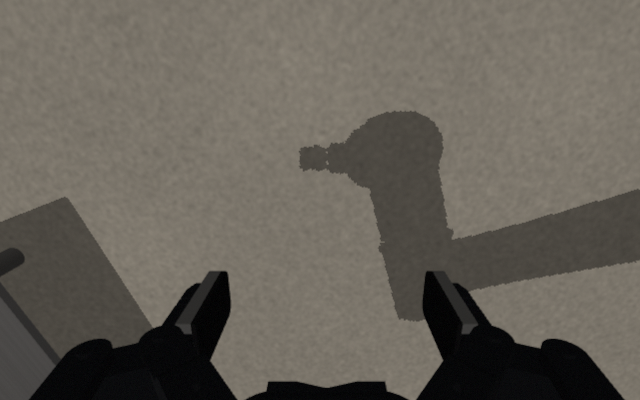

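Candidates in the top view are blue in the holder (234,219), grey/spent (277,204), orange loose (190,216) and teal loose (246,267). By the description I choose the blue one in the holder and will check it in a crop.

```bash
python3 - <<'E'
import cv2,numpy as np
t=cv2.imread("pics/top0.png")
a=cv2.resize(t[170:270,170:310],None,fx=5.6,fy=5.6,interpolation=cv2.INTER_CUBIC)
b=cv2.resize(t[150:240,375:490],None,fx=6.5,fy=6.5,interpolation=cv2.INTER_CUBIC)
cv2.imwrite("pics/ta.png",a);cv2.imwrite("pics/tb.png",b)
E
```

```text
(no output)
```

View pics/ta.png

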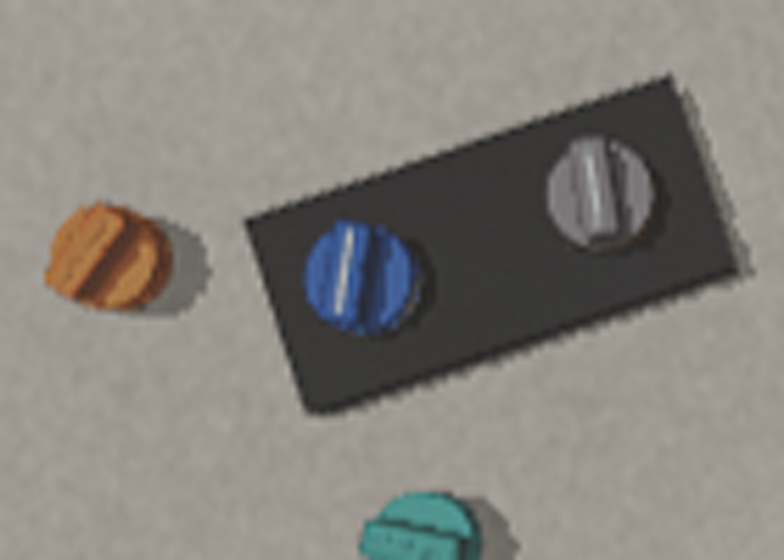

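View pics/tb.png

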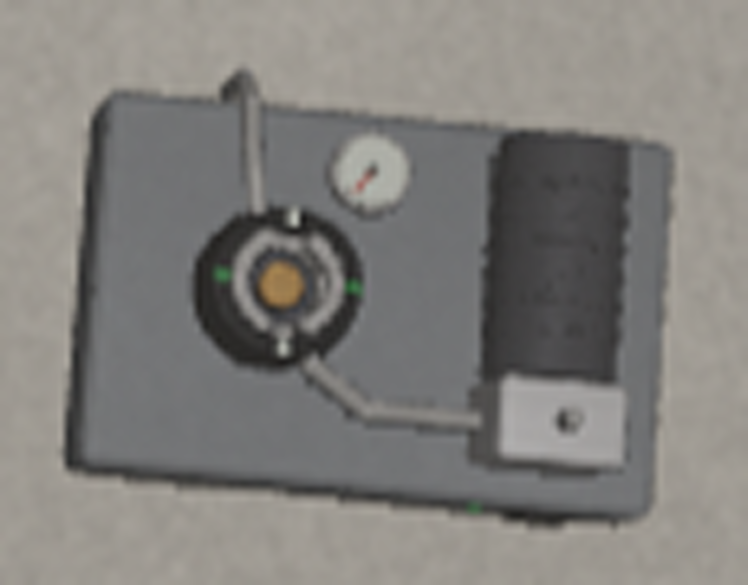

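The crop confirms it: the blue head with its white line (crop 350,225 to 340,315) is in the holder's left well. The socket's white ticks are at (292,217) and (283,345), and the green ones at (222,273) and (354,288).

```bash
cat > h.py <<'E'
from bench import monitor, optics, manip
import cv2,numpy as np
def ray(n,uv,obs=None):
    i=optics.camera_info(n)
    d=np.array([(uv[0]-i["cx"])/i["fx"],(uv[1]-i["cy"])/i["fy"],1.])
    if n=="wrist":
        T=np.array(i["T_tool_cam"]);R=np.array(obs["ee_rot"])
        return np.array(obs["ee_pos"])+R@T[:3,3],R@T[:3,:3]@d
    R=np.array(i["R"]);return -R.T@np.array(i["t"]),R.T@d
def atz(n,uv,z,obs=None):
    c,d=ray(n,uv,obs);return c+d*(z-c[2])/d[2]
def proj(n,X,obs=None):
    i=optics.camera_info(n);X=np.array(X)
    if n=="wrist":
        T=np.array(i["T_tool_cam"]);p=np.array(obs["ee_rot"]).T@(X-obs["ee_pos"]);p=T[:3,:3].T@(p-T[:3,3])
    else:p=np.array(i["R"])@X+np.array(i["t"])
    return p[0]/p[2]*i["fx"]+i["cx"],p[1]/p[2]*i["fy"]+i["cy"]
def ang(a,b): return np.degrees(np.arctan2(*(b-a)[1::-1]))
def cap(name):
    o=monitor.get_obs();im=optics.camera("wrist");cv2.imwrite(f"pics/{name}.png",im[:,:,::-1])
    np.savez(f"{name}.npz",ee_pos=o["ee_pos"],ee_rot=o["ee_rot"]);return o
def togo(o,X,yaw):
    """shift in tool axes, rotation about tool z so tool x axis at world yaw (mod 180)"""
    R=np.array(o["ee_rot"]);s=R.T@(np.array(X)-o["ee_pos"])
    y0=np.degrees(np.arctan2(R[1,0],R[0,0]));dy=(yaw-y0+90)%180-90
    Rt=cv2.Rodrigues(np.array([0,0,np.radians(yaw)]))[0]@np.diag([1,-1,-1.])
    if Rt[:,0]@R[:,0]<0: Rt=Rt@np.diag([-1,-1,1.])
    rv=cv2.Rodrigues(R.T@Rt)[0].ravel()
    return np.round(s,4),np.round(np.degrees(rv),2),round(dy,2)
E
python3 - <<'E'
from h import *
a,b=atz("top",(232.5,210.2),.124),atz("top",(230.7,226.2),.124);print((a+b)/2,ang(b,a))
w=[atz("top",p,.09) for p in((419.9,183.4),(418.5,203.1))];g=[atz("top",p,.09) for p in((409.2,192),(429.5,194.3))]
print(sum(w)/2,ang(w[1],w[0]),sum(g)/2,ang(g[1],g[0]))
bn,sk=(a+b)/2,(sum(w)+sum(g))/4
print(proj("side",bn),proj("side",sk))
o=monitor.get_obs()
print(togo(o,[bn[0],bn[1],.245],ang(b,a)))
E
python3 - <<'E'
import cv2
t=cv2.imread("pics/side0.png")
cv2.imwrite("pics/sa.png",cv2.resize(t[120:220,190:330],None,fx=5.6,fy=5.6,interpolation=cv2.INTER_CUBIC))
cv2.imwrite("pics/sb.png",cv2.resize(t[220:340,370:510],None,fx=5,fy=5,interpolation=cv2.INTER_CUBIC))
E
```

```text
[0.48663047 0.31300103 0.124     ] -4.829325924423143
[ 0.55939517 -0.17532346  0.09      ] -4.888362148982113 [ 0.55960645 -0.17570973  0.09      ] 83.93063315575755
(np.float64(241.62149554502582), np.float64(150.24395544057774)) (np.float64(427.2442744874417), np.float64(254.82174998689305))
(array([ 3.453e-01,  1.603e-01, -2.000e-04]), array([ 9.000e-02,  1.000e-02, -1.579e+01]), np.float64(15.79))
```

View pics/sa.png

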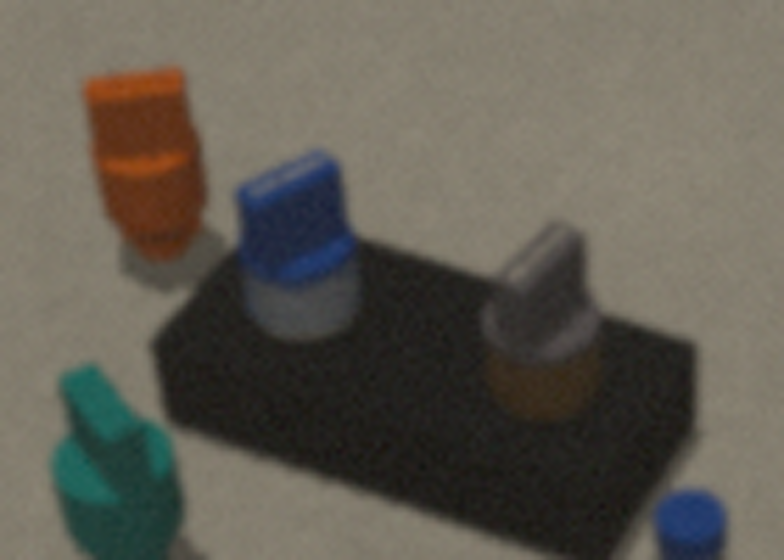

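View pics/sb.png

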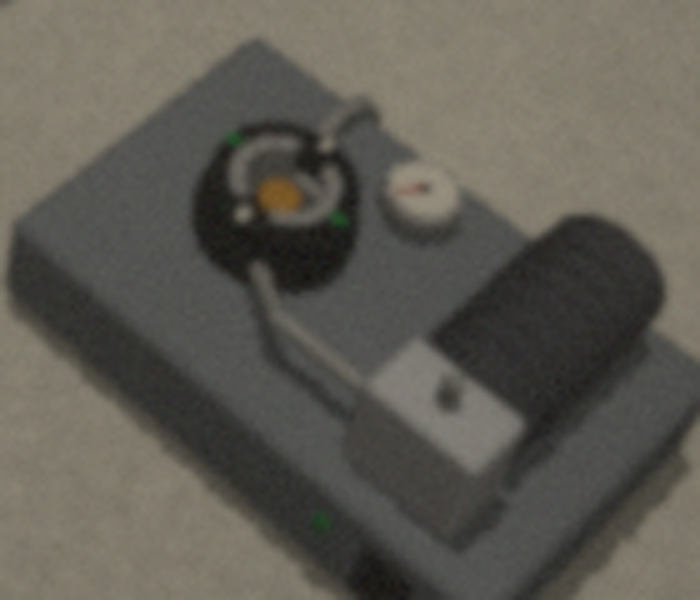

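Both views agree within about 1 px, so I'm moving above the blue cartridge.

Request:
step_arm([
  [[0.04,0.02,0],[0,0,-2],1],
  [[0.09,0.04,0],[0,0,-4],1],
  [[0.14,0.065,0],[0,0,-6],1],
  [[0.19,0.088,0],[0,0,-8],1],
  [[0.24,0.111,0],[0,0,-10],1],
  [[0.29,0.135,0],[0,0,-13],1],
  [[0.325,0.151,0],[0,0,-15],1],
  [[0.345,0.16,0],[0,0,-15.8],1],
  [[0.345,0.16,0],[0,0,-15.8],1],
  [[0.345,0.16,0],[0,0,-15.8],1],
], newtons=60)

```text
t: 1.4
ee_pos: [0.4861, 0.3135, 0.2445]
ee_rot: [[0.996, -0.084, -0.001], [-0.084, -0.996, -0.002], [-0.001, 0.002, -1.0]]
force: [-0.2, 0.4, -0.7]
opening: 0.0852
```

```bash
python3 - <<'E'
from h import *
o=cap("w1");print(o["t"],o["ee_pos"],o["joints"])
E
```

```text
1.4 [0.48610649 0.31351763 0.24454835] [ 4.88708564e+01  1.75964044e+01 -6.30435647e+00  2.88273486e-02
 -6.62095874e+01  3.62913102e+01]
```

View pics/w1.png

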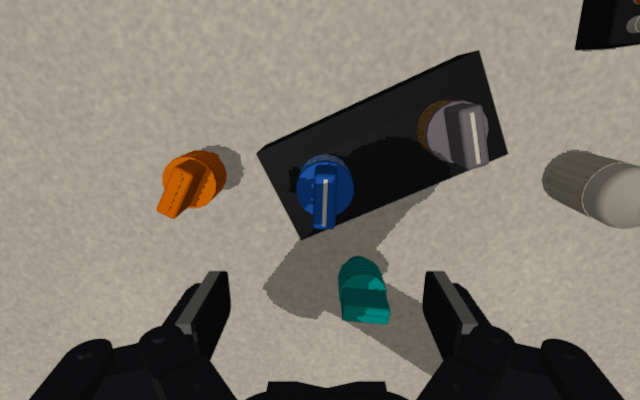

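The wrist view shows the blue bar's white line from (325,181) to (324,228), with no obstacle beside it.

```bash
python3 - <<'E'
from h import *
o=np.load("w1.npz")
i=cv2.imread("pics/w1.png");cv2.imwrite("pics/w1c.png",cv2.resize(i[140:250,270:400],None,fx=5,fy=5,interpolation=cv2.INTER_CUBIC))
a,b=[atz("wrist",p,.124,o) for p in((325,181),(324,228))];print((a+b)/2,ang(b,a),np.linalg.norm(a-b),proj("wrist",[.4866,.313,.124],o))
E
```

```text
[0.48317014 0.31647081 0.124     ] -5.988459360203274 0.03867490270675532 (np.float64(328.5806177185552), np.float64(200.53393694046224))
```

View pics/w1c.png

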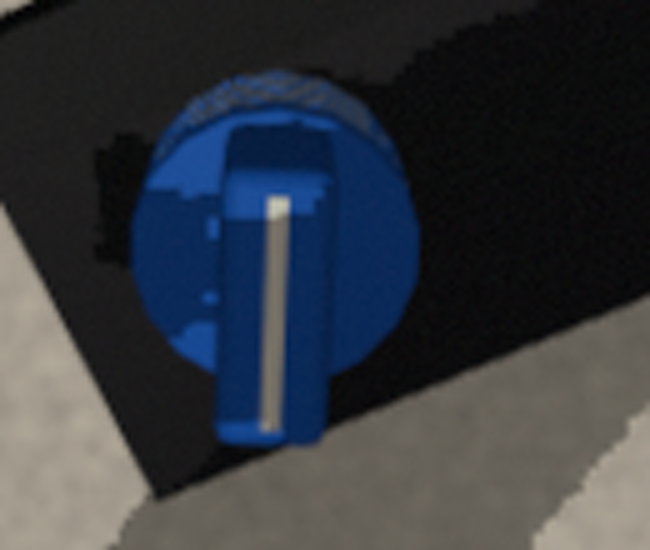

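Request:
step_arm([
  [[0,-0.001,0.04],[0,0,1.7],1],
  [[0,-0.001,0.08],[0,0,1.7],1],
  [[0,-0.001,0.115],[0,0,1.7],1],
  [[0,-0.001,0.13],[0,0,1.7],1],
  [[0,-0.001,0.1355],[0,0,1.7],1],
  [[0,-0.001,0.1355],[0,0,1.7],1],
], newtons=60)

```text
t: 2.2
ee_pos: [0.4863, 0.3153, 0.11]
ee_rot: [[0.994, -0.112, 0.0], [-0.112, -0.994, -0.001], [0.001, 0.001, -1.0]]
force: [0.1, -0.5, -0.5]
opening: 0.0858
```

```bash
python3 - <<'E'
from h import *
o=cap("w2");print(o["t"],o["ee_pos"],o["force"])
E
```

```text
2.2 [0.48629515 0.31525766 0.10999119] [ 0.0726502  -0.53174365 -0.46230091]
```

View pics/w2.png

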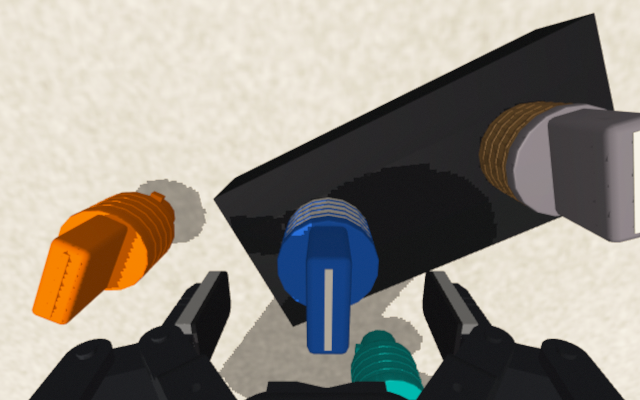

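The bar sits midway between the jaws (columns 229 and 425, bar at 328), so I'm closing.

Request:
step_arm([
  [[0,0,0.001],[0,0,0],-1],
  [[0,0,0.001],[0,0,0],-1],
  [[0,0,0.001],[0,0,0],-1],
  [[0,0,0.001],[0,0,0],-1],
  [[0,0,0.001],[0,0,0],-1],
  [[0,0,0.001],[0,0,0],-1],
  [[0,0,0.001],[0,0,0],-1],
  [[0,0,0.001],[0,0,0],-1],
], newtons=80)

```text
t: 3.25
ee_pos: [0.4865, 0.3154, 0.1096]
ee_rot: [[0.994, -0.112, 0.001], [-0.112, -0.994, 0.0], [0.001, -0.0, -1.0]]
force: [-1.7, 0.2, 3.5]
opening: 0.0166
```

```bash
python3 - <<'E'
from h import *
o=cap("w3");print(o["t"],o["ee_pos"],o["force"],o["opening"])
E
```

```text
3.25 [0.48654308 0.3153711  0.10964869] [-1.67491258  0.22307378  3.46975201] 0.016603571213286268
```

View pics/w3.png

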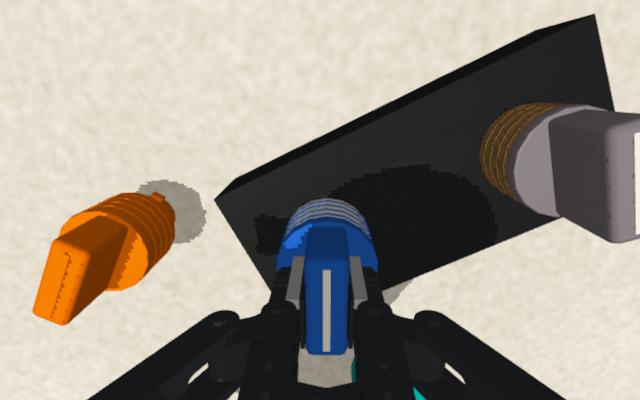

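Request:
step_arm([
  [[0,0,-0.02],[0,0,0],-1],
  [[0,0,-0.045],[0,0,0],-1],
  [[0,0,-0.075],[0,0,0],-1],
  [[0,0,-0.105],[0,0,0],-1],
  [[0,0,-0.135],[0,0,0],-1],
  [[0,0,-0.15],[0,0,0],-1],
  [[0,0,-0.15],[0,0,0],-1],
  [[0,0,-0.15],[0,0,0],-1],
], newtons=80)

```text
t: 4.3
ee_pos: [0.4857, 0.3149, 0.2578]
ee_rot: [[0.994, -0.113, -0.001], [-0.113, -0.994, -0.002], [-0.001, 0.002, -1.0]]
force: [0.6, -1.0, -0.8]
opening: 0.0167
```

```bash
python3 - <<'E'
from h import *
o=cap("w4");print(o["t"],o["ee_pos"],o["force"],o["opening"])
for n in("top","side"):cv2.imwrite(f"pics/{n}4.png",optics.camera(n)[:,:,::-1])
X=o["ee_pos"];u=proj("top",X);v=proj("side",X);print(u,v)
T=cv2.imread("pics/top4.png");S=cv2.imread("pics/side4.png")
def c(im,u,w):
    x,y=int(u[0]-w),int(u[1]-w);print(x,y);return cv2.resize(im[max(y,0):y+2*w,x:x+2*w],(400,400),interpolation=cv2.INTER_CUBIC)
W=cv2.resize(cv2.imread("pics/w4.png")[180:400,220:440],(400,400),interpolation=cv2.INTER_CUBIC)
cv2.imwrite("pics/c4.png",np.hstack([c(S,v,50),W]))
for p in((337,232),(340,160)):print(atz("top",p,.1))
w3=np.load("w3.npz")
E
```

```text
4.3 [0.48569264 0.31492548 0.25783242] [ 0.55176447 -1.04406352 -0.79374927] 0.016722022908612612
(np.float64(220.246603583931), np.float64(214.19882970630303)) (np.float64(233.94373658539996), np.float64(102.72217634628049))
183 52
[0.45467514 0.04203509 0.1       ]
[0.64497757 0.03479607 0.1       ]
```

View pics/c4.png

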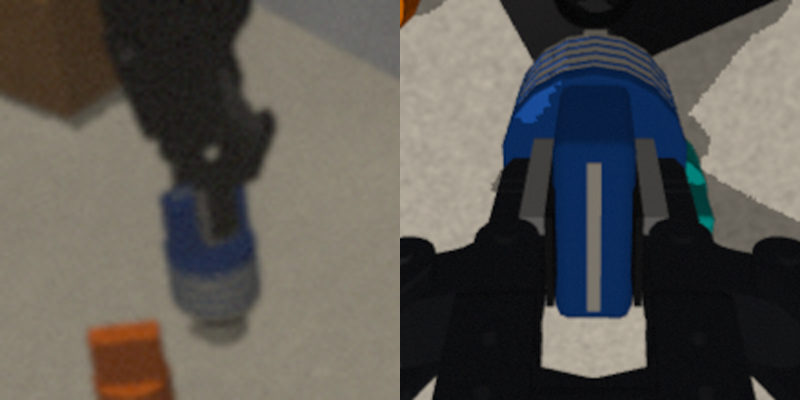

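View pics/top4.png

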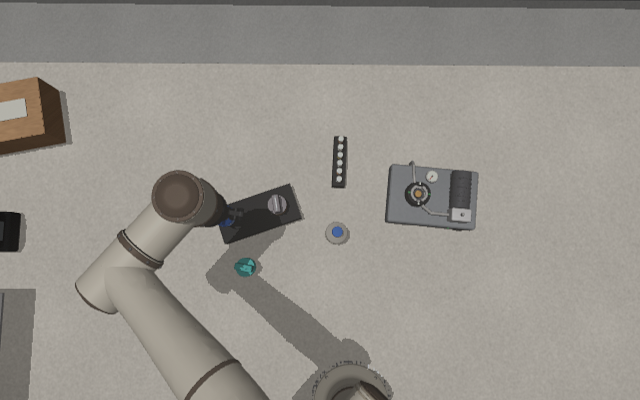

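```bash
python3 - <<'E'
from h import *
o=np.load("w4.npz");z=o["ee_pos"][2]+.0144
for p in((326.7,269.7),(326.7,351),(327,257),(327,354.4)):
    q=atz("wrist",p,z,o);print(o["ee_rot"].T@(q-o["ee_pos"]))
# socket est & target
print(togo(dict(o),[.5595,-.1755,.2578],-5.5))
E
```

```text
[ 0.01726542 -0.00132046 -0.01442209]
[-0.02135296 -0.00124597 -0.01437828]
[ 0.02269325 -0.00121768 -0.01442803]
[-0.02313079 -0.00111617 -0.01437602]
(array([0.1286, 0.479 , 0.0008]), array([ 0.11,  0.07, -0.97]), np.float64(0.97))
```

Request:
step_arm([
  [[0.01,0.04,-0.01],[0,0,0],-1],
  [[0.02,0.09,-0.01],[0,0,0],-1],
  [[0.03,0.14,-0.01],[0,0,0],-1],
  [[0.04,0.2,-0.01],[0,0,0],-1],
  [[0.05,0.26,-0.01],[0,0,0],-1],
  [[0.05,0.32,-0.01],[0,0,0],-1],
  [[0.05,0.38,-0.01],[0,0,0],-1],
  [[0.05,0.435,0],[0,0,-1],-1],
  [[0.05,0.47,0],[0,0,-1],-1],
  [[0.05,0.486,0],[0,0,-1],-1],
  [[0.05,0.486,0],[0,0,-1],-1],
  [[0.05,0.486,0],[0,0,-1],-1],
])

```text
t: 5.95
ee_pos: [0.4812, -0.1727, 0.259]
ee_rot: [[0.996, -0.094, -0.001], [-0.094, -0.996, -0.002], [-0.001, 0.002, -1.0]]
force: [-0.4, 0.5, -1.2]
opening: 0.0166
```

```bash
python3 - <<'E'
from h import *
o=cap("w5");print(o["t"],o["ee_pos"],o["force"],o["opening"],o["joints"])
E
```

```text
5.95 [ 0.4812284  -0.17274482  0.25897174] [-0.40701131  0.50537251 -1.20006516] 0.016567695215499268 [ -1.48250289  10.33408729 -14.01577247   0.09685311 -65.68845888
  86.03562153]
```

View pics/w5.png

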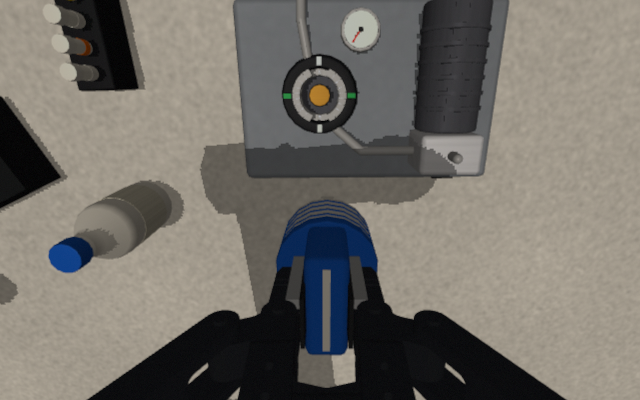

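```bash
python3 - <<'E'
import cv2
i=cv2.imread("pics/w5.png")
cv2.imwrite("pics/w5a.png",cv2.resize(i[45:145,270:370],(600,600),interpolation=cv2.INTER_CUBIC))
cv2.imwrite("pics/w5b.png",cv2.resize(i[195:365,260:390],(459,600),interpolation=cv2.INTER_CUBIC))
E
```

```text
(no output)
```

View pics/w5a.png

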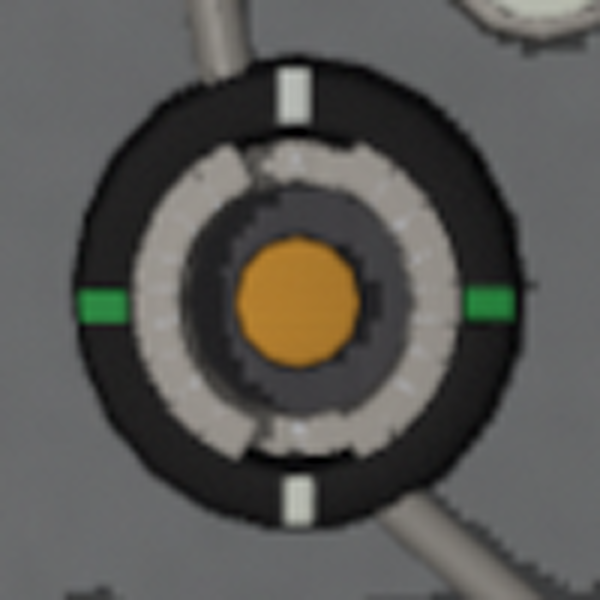

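View pics/w5b.png

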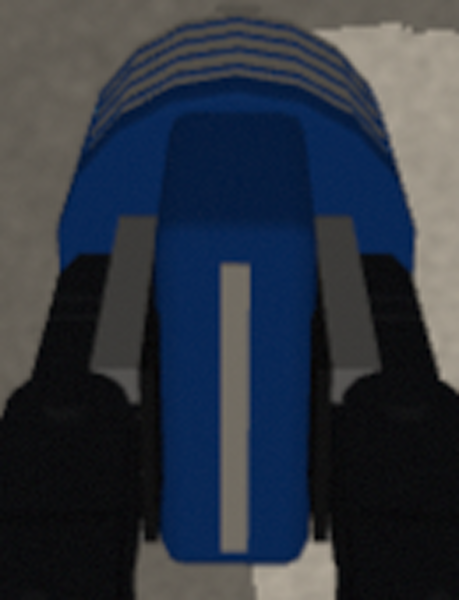

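Socket ticks in w5: white (319.2,61.0) and (319.8,128.5), green (287.3,96.0) and (351.7,95.3). The bar line runs (326.6,269.8) to (326.3,351.4).

```bash
python3 - <<'E'
from h import *
o=dict(np.load("w5.npz"));R=o["ee_rot"];z=o["ee_pos"][2]+.0144
def tl(p,z): return R.T@(atz("wrist",p,z,o)-o["ee_pos"])
l=[tl(p,z) for p in((326.6,269.8),(326.3,351.4))]
w=[tl(p,.09) for p in((319.2,61),(319.8,128.5))];g=[tl(p,.09) for p in((287.3,96),(351.7,95.3))]
A=lambda a,b:np.degrees(np.arctan2((a-b)[1],(a-b)[0]))
print("line c",sum(l)/2,A(*l)); print("w",sum(w)/2,A(*w),np.linalg.norm(w[0]-w[1]));print("g",sum(g)/2,A(*g)-90,np.linalg.norm(g[0]-g[1]))
print("shift",(sum(w)+sum(g))/4-sum(l)/2)
print("world sock",(R@((sum(w)+sum(g))/4)+o["ee_pos"]))
s=(sum(w)+sum(g))/4-sum(l)/2; s[2]=0; print("TCP target wrist-based",R@s+o["ee_pos"])
print(o["ee_rot"])
for n in("top","side"):cv2.imwrite(f"pics/{n}5.png",optics.camera(n)[:,:,::-1])
E
```

```text
line c [-0.00213548 -0.00139263 -0.01440103] 0.08106102813840521
w [ 0.0769     -0.00732762  0.16891722] -0.2520845604686411 0.05375927995922631
g [ 0.07700674 -0.00734144  0.16891714] -180.67345026210774 0.05387034633299126
shift [ 0.07908885 -0.0059419   0.1833182 ]
world sock [ 0.5584109  -0.17295146  0.09      ]
TCP target wrist-based [ 0.56052523 -0.17428191  0.25891795]
[[ 9.95550298e-01 -9.42289943e-02 -7.07881017e-04]
 [-9.42299818e-02 -9.95549292e-01 -1.52269606e-03]
 [-5.61248326e-04  1.58262414e-03 -9.99998590e-01]]
```

Request:
step_arm([
  [[0.03,-0.002,0],[0,0,0],-1],
  [[0.06,-0.005,0],[0,0,-0.5],-1],
  [[0.0785,-0.0063,0.005],[0,0,-0.5],-1],
  [[0.0785,-0.0063,0.03],[0,0,-0.5],-1],
  [[0.0785,-0.0063,0.055],[0,0,-0.5],-1],
  [[0.0785,-0.0063,0.072],[0,0,-0.5],-1],
  [[0.0785,-0.0063,0.076],[0,0,-0.5],-1],
  [[0.0785,-0.0063,0.076],[0,0,-0.5],-1],
  [[0.0785,-0.0063,0.076],[0,0,-0.5],-1],
], newtons=100)

```text
t: 7.22
ee_pos: [0.5605, -0.1738, 0.1841]
ee_rot: [[0.996, -0.085, 0.001], [-0.085, -0.996, -0.002], [0.001, 0.002, -1.0]]
force: [0.8, 0.5, -0.6]
opening: 0.0168
```

```bash
python3 - <<'E'
from h import *
o=monitor.get_obs();print(o["t"],o["ee_pos"],o["force"],o["opening"])
s=optics.camera("side")[:,:,::-1];cv2.imwrite("pics/side6.png",s);w=cap("w6")
c=cv2.resize(s[190:290,370:470],(600,600),interpolation=cv2.INTER_CUBIC);cv2.imwrite("pics/s6.png",c)
t=o["ee_pos"]
for d in(-.0026-.083,-.0026-.083+.026):print(proj("side",t+[0,0,d]))
E
```

```text
7.225 [ 0.56052774 -0.1737662   0.1841015 ] [ 0.81453901  0.51721731 -0.64179366] 0.016752154633605597
(np.float64(427.5548045555014), np.float64(251.4726230252388))
(np.float64(429.89885643794713), np.float64(243.3800722315034))
```

View pics/s6.png

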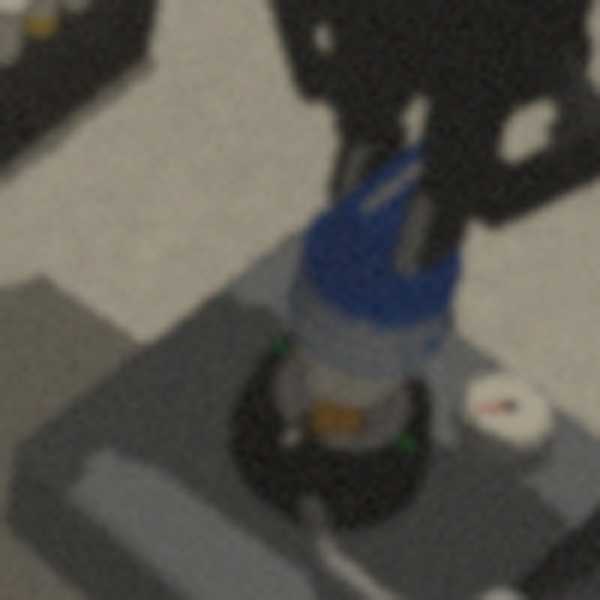

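View pics/w6.png

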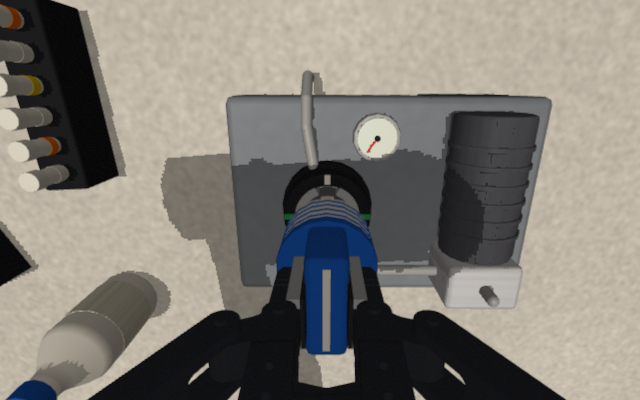

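The side view shows the spigot just above the socket and centred within about 1 mm. The wrist view agrees across: the green ticks' midpoint is column 327.5 and the body is at 327. I'll insert slowly.

Request:
step_arm([
  [[-0.0003,0,0.005],[0,0,0],-1],
  [[-0.0003,0,0.009],[0,0,0],-1],
  [[-0.0003,0,0.012],[0,0,0],-1],
  [[-0.0003,0,0.015],[0,0,0],-1],
  [[-0.0003,0,0.015],[0,0,0],-1],
], newtons=100)

```text
t: 7.95
ee_pos: [0.5599, -0.1738, 0.1686]
ee_rot: [[0.996, -0.085, 0.0], [-0.085, -0.996, -0.002], [0.001, 0.002, -1.0]]
force: [-0.0, -0.0, -1.2]
opening: 0.0162
```

Request:
step_arm([
  [[0,0,0.002],[0,0,0],-1],
  [[0,0,0.004],[0,0,0],-1],
  [[0,0,0.006],[0,0,0],-1],
  [[0,0,0.008],[0,0,0],-1],
  [[0,0,0.008],[0,0,0],-1],
])

```text
t: 8.57
ee_pos: [0.5601, -0.1738, 0.1613]
ee_rot: [[0.996, -0.085, 0.001], [-0.085, -0.996, -0.002], [0.001, 0.002, -1.0]]
force: [-1.6, 1.0, 4.9]
opening: 0.0167
```

```bash
python3 - <<'E'
from h import *
o=monitor.get_obs();print(o["t"],o["ee_pos"],o["force"],o["moment"],o["opening"])
s=optics.camera("side")[:,:,::-1];w=cap("w7");w=cv2.imread("pics/w7.png")
cv2.imwrite("pics/s7.png",np.hstack([cv2.resize(s[190:290,370:470],(400,400),interpolation=cv2.INTER_CUBIC),cv2.resize(w[150:300,250:400],(400,400),interpolation=cv2.INTER_CUBIC)]))
E
```

```text
8.575 [ 0.56009898 -0.17383436  0.16126592] [-1.55666492  0.99719533  4.85740746] [ 0.36260922  0.51203724 -0.02549381] 0.016672966796098376
```

View pics/s7.png

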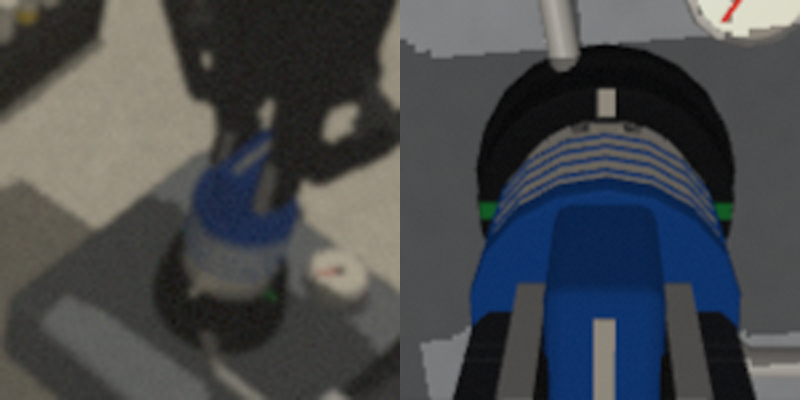

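Request:
step_arm([
  [[0,0,0.003],[0,0,0],-1],
  [[0,0,0.006],[0,0,0],-1],
  [[0,0,0.008],[0,0,0],-1],
  [[0,0,0.01],[0,0,0],-1],
  [[0,0,0.0108],[0,0,0],-1],
  [[0,0,0.0108],[0,0,0],-1],
])

```text
t: 9.43
ee_pos: [0.5602, -0.1739, 0.1521]
ee_rot: [[0.996, -0.084, 0.002], [-0.084, -0.996, -0.003], [0.002, 0.002, -1.0]]
force: [-2.5, 2.3, 9.6]
opening: 0.0167
```

```bash
python3 - <<'E'
from h import *
o=monitor.get_obs();print(o["t"],o["ee_pos"],o["force"],o["moment"],o["opening"])
s=optics.camera("side")[:,:,::-1];w=cap("w8");w=cv2.imread("pics/w8.png")
cv2.imwrite("pics/s8.png",np.hstack([cv2.resize(s[190:290,370:470],(400,400),interpolation=cv2.INTER_CUBIC),cv2.resize(w[150:300,250:400],(400,400),interpolation=cv2.INTER_CUBIC)]))
cv2.imwrite("pics/s8w.png",cv2.resize(w[195:365,260:390],(459,600),interpolation=cv2.INTER_CUBIC))
E
```

```text
9.425 [ 0.56020782 -0.17388111  0.15210152] [-2.51848677  2.30089864  9.58941584] [ 0.78321216  1.19581519 -0.02393218] 0.016683333945711837
```

View pics/s8.png

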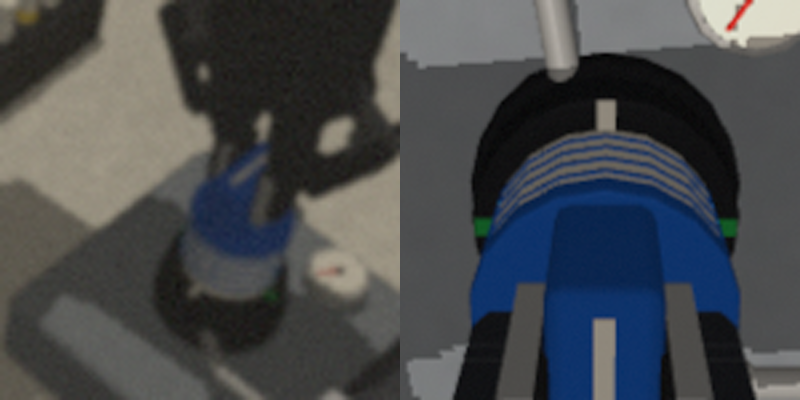

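View pics/s8w.png

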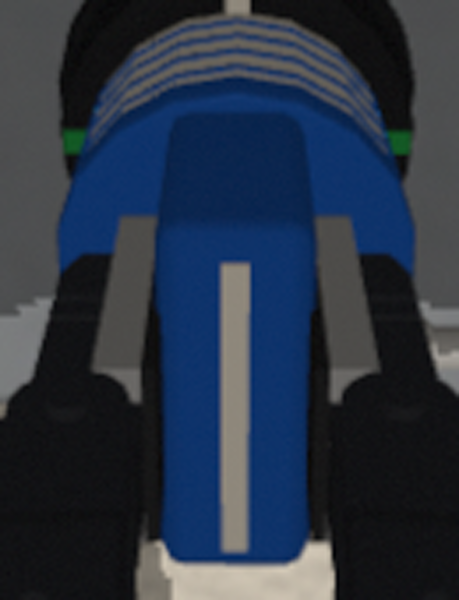

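No slip in the grip: the line matches the earlier crop. The bar is about 59.5 mm above the rim, so I'll push the last few millimetres.

Request:
step_arm([
  [[0,0,0.002],[0,0,0],-1],
  [[0,0,0.0035],[0,0,0],-1],
  [[0,0,0.005],[0,0,0],-1],
  [[0,0,0.005],[0,0,0],-1],
  [[0,0,0.005],[0,0,0],-1],
])

```text
t: 10.15
ee_pos: [0.5603, -0.1739, 0.1497]
ee_rot: [[0.997, -0.083, 0.003], [-0.083, -0.997, -0.003], [0.003, 0.003, -1.0]]
force: [-4.4, 2.5, 12.9]
opening: 0.0162
```

Fully down, with the bar about 57 mm above the rim. I'll turn clockwise (positive about tool z) in stages while keeping the push.

Request:
step_arm([
  [[0,0,0.0025],[0,0,6],-1],
  [[0,0.0002,0.0025],[0,0,12],-1],
  [[-0.0001,0.0004,0.0025],[0,0,18],-1],
  [[-0.0001,0.0005,0.0025],[0,0,24],-1],
  [[-0.0002,0.0006,0.0025],[0,0,30],-1],
  [[-0.0002,0.0006,0.0025],[0,0,30],-1],
], newtons=110)

```text
t: 10.9
ee_pos: [0.5613, -0.1747, 0.1498]
ee_rot: [[0.822, -0.57, 0.007], [-0.57, -0.822, -0.005], [0.008, -0.0, -1.0]]
force: [-2.4, 1.4, 10.8]
opening: 0.0162
```

```bash
python3 - <<'E'
from h import *
o=cap("w9");print(o["t"],o["ee_pos"],o["force"],o["moment"],o["opening"])
w=cv2.imread("pics/w9.png")
cv2.imwrite("pics/s9.png",cv2.resize(w[150:370,230:420],None,fx=2.5,fy=2.5,interpolation=cv2.INTER_CUBIC))
E
```

```text
10.9 [ 0.56131224 -0.17474127  0.14980061] [-2.40238061  1.36768399 10.82580087] [ 0.68982685  0.74067475 -0.02527785] 0.016200250588067712
```

View pics/s9.png

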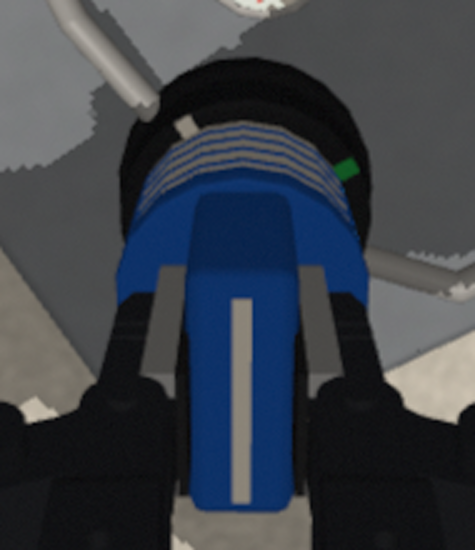

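Request:
step_arm([
  [[0,0.0002,0.0028],[0,0,8],-1],
  [[0,0.0003,0.0028],[0,0,16],-1],
  [[-0.0001,0.0005,0.0028],[0,0,24],-1],
  [[-0.0002,0.0006,0.0028],[0,0,32],-1],
  [[-0.0003,0.0008,0.0028],[0,0,40],-1],
  [[-0.0004,0.0009,0.0028],[0,0,48],-1],
  [[-0.0005,0.001,0.0028],[0,0,55],-1],
  [[-0.0006,0.001,0.0028],[0,0,60],-1],
  [[-0.0006,0.001,0.0028],[0,0,60],-1],
])

```text
t: 12.08
ee_pos: [0.5606, -0.1753, 0.1496]
ee_rot: [[-0.082, -0.997, 0.008], [-0.997, 0.082, -0.006], [0.005, -0.009, -1.0]]
force: [-4.5, 2.5, 14.5]
opening: 0.0162
```

```bash
python3 - <<'E'
from h import *
o=cap("w10");R=o["ee_rot"];print(o["t"],o["ee_pos"],R.round(4).tolist(),np.degrees(np.arctan2(R[1,0],R[0,0])),o["force"],o["moment"],o["opening"])
w=cv2.imread("pics/w10.png")
s=optics.camera("side")[:,:,::-1]
cv2.imwrite("pics/s10.png",np.hstack([cv2.resize(s[190:290,370:470],(400,400),interpolation=cv2.INTER_CUBIC),cv2.resize(w[170:370,230:430],(400,400),interpolation=cv2.INTER_CUBIC)]))
E
```

```text
12.075 [ 0.56062059 -0.17532869  0.14961547] [[-0.082, -0.9966, 0.0084], [-0.9966, 0.0819, -0.0055], [0.0048, -0.0088, -0.9999]] -94.70108033065398 [-4.51437273  2.46747474 14.50918509] [0.9032399  1.51831802 0.03576793] 0.016200048666134514
```

View pics/s10.png

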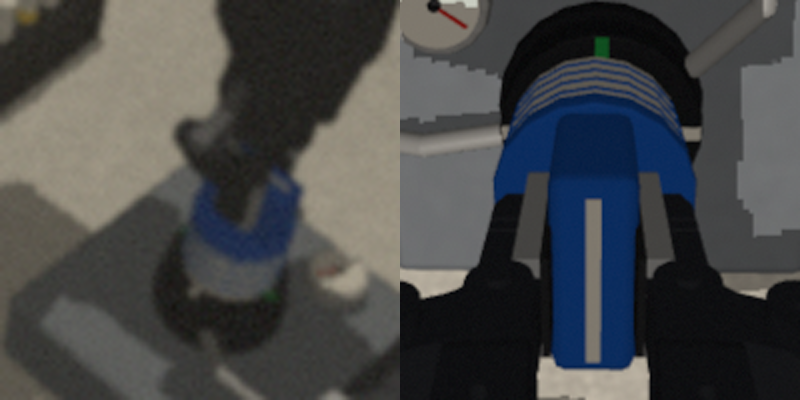

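View pics/w10.png

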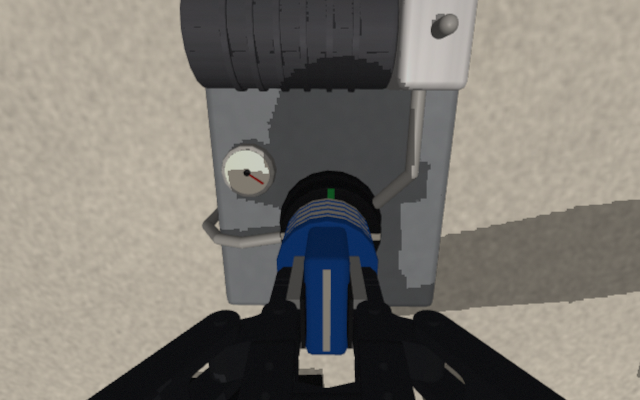

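The bar is in line with the green ticks, at yaw -94.7° against about -95.2°. Now I'll ease off.

Request:
step_arm([
  [[0,0,0.001],[0,0,0.5],-1],
  [[0,0,0],[0,0,0.5],-1],
  [[0,0,-0.001],[0,0,0.5],-1],
  [[0,0,-0.002],[0,0,0.5],-1],
  [[0,0,-0.003],[0,0,0.5],-1],
  [[0,0,-0.003],[0,0,0.5],-1],
])

```text
t: 12.92
ee_pos: [0.5605, -0.1753, 0.1538]
ee_rot: [[-0.09, -0.996, 0.009], [-0.996, 0.09, -0.006], [0.005, -0.009, -1.0]]
force: [-2.3, 2.2, 8.3]
opening: 0.0165
```

Request:
step_arm([
  [[0,0,-0.0005],[0,0,0],-1],
  [[0,0,-0.0012],[0,0,0],-1],
  [[0,0,-0.002],[0,0,0],-1],
  [[0,0,-0.002],[0,0,0],-1],
  [[0,0,-0.002],[0,0,0],-1],
])

```text
t: 13.55
ee_pos: [0.5604, -0.1752, 0.1549]
ee_rot: [[-0.09, -0.996, 0.008], [-0.996, 0.09, -0.005], [0.005, -0.008, -1.0]]
force: [0.8, -0.2, -5.5]
opening: 0.0162
```

```bash
python3 - <<'E'
from h import *
o=cap("w11");R=o["ee_rot"];print(o["t"],o["ee_pos"],R.round(4).tolist(),np.degrees(np.arctan2(R[1,0],R[0,0])),o["force"],o["moment"],o["opening"])
w=cv2.imread("pics/w11.png")
s=optics.camera("side")[:,:,::-1]
cv2.imwrite("pics/s11.png",np.hstack([cv2.resize(s[190:290,370:470],(400,400),interpolation=cv2.INTER_CUBIC),cv2.resize(w[170:370,230:430],(400,400),interpolation=cv2.INTER_CUBIC)]))
E
```

```text
13.55 [ 0.56038702 -0.1751859   0.1548665 ] [[-0.09, -0.9959, 0.0079], [-0.9959, 0.0899, -0.0054], [0.0047, -0.0084, -1.0]] -95.16139953453808 [ 0.7755364  -0.22691758 -5.50670384] [-0.04808618 -0.32026522  0.11288124] 0.016246007466856824
```

View pics/s11.png

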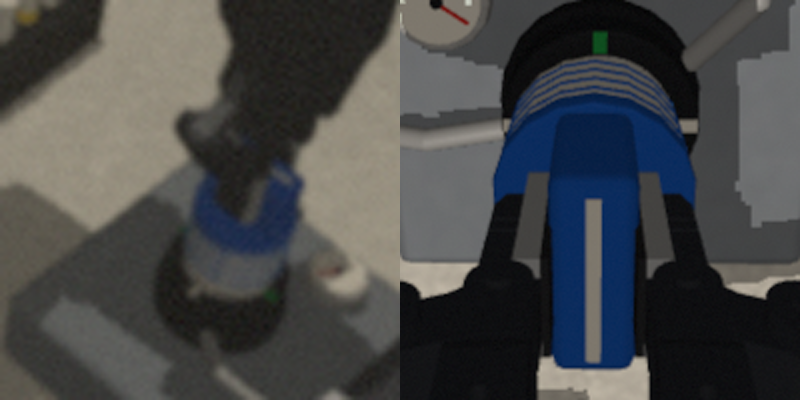

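It rises to the notch and resists further lifting (-5.5 N), so it is locked. I'll relax the pull and settle.

Request:
step_arm([
  [[0,0,0],[0,0,0],-1],
  [[0,0,0],[0,0,0],-1],
  [[0,0,0],[0,0,0],-1],
  [[0,0,0],[0,0,0],-1],
  [[0,0,0],[0,0,0],-1],
  [[0,0,0],[0,0,0],-1],
])

```text
t: 14.4
ee_pos: [0.5604, -0.1752, 0.1549]
ee_rot: [[-0.09, -0.996, 0.008], [-0.996, 0.09, -0.005], [0.005, -0.008, -1.0]]
force: [0.7, -0.1, -4.1]
opening: 0.0162
```

```bash
python3 - <<'E'
from bench import monitor, job_done, optics
import cv2
cv2.imwrite("pics/top12.png",optics.camera("top")[:,:,::-1])
o=monitor.get_obs();print(o["t"],o["ee_pos"],o["force"],o["opening"],abs(o["qvel"]).max())
print(job_done())
E
```

```text
14.45 [ 0.5603706  -0.17521491  0.15486477] [ 0.45627005 -0.183562   -3.83234851] 0.01639125410179743 0.08546354195784142
the job is handed in; nothing more can be done
None
```

View pics/top12.png

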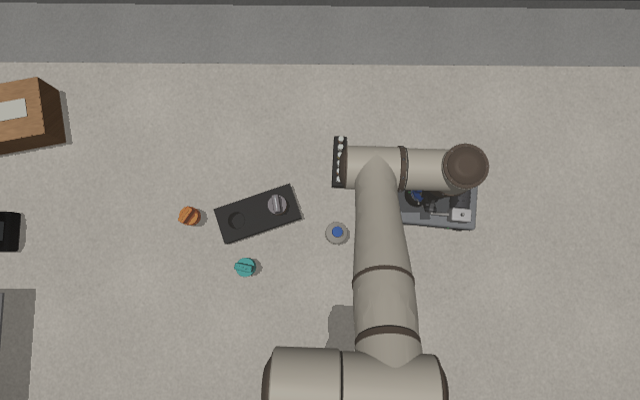

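The blue-headed cartridge is locked in the rinse-pump socket and still gripped, and I handed the job in at 14.45 s. I took it from the holder, pushed it fully down until the bar was about 57 mm above the rim, turned it a quarter turn clockwise, and eased off into the notches.

**Last checks:**
- **Height:** the bar's centre is about 62.3 mm above the rim, worked out from the tool height.
- **Angle:** the bar is within about 1° of the green lines, and the tool is tilted about 0.5°.
- **Lock:** it does not rise when pulled up with about 4–5 N, so the notches are holding it. The arm keeps about 4 N of that upward pull.
- **Grip:** the jaws are closed on the bar at 16.4 mm with the force set to 110 N, and close views showed no slip.
- **Other items:** in the final top view the spent cartridge (277,204), the bottle (337,232) and the tube carrier (340,160) are at the same pixels as at the start.

**Not certain:**
- The top and wrist cameras disagreed by about 1–2.5 mm on position. I used the mean, and the cartridge went in with little side force.
- I stopped the turn at the green lines, so I did not turn it on to the end stop about 5° further.
- The valve's travel was judged from height and force only, since it has no reading.

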